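# Load a charged battery cartridge into the model house's plinth

## Task

The lit model house has no power: press the charged, green-capped battery cartridge in the charging dock so that its catch lets it up, draw it out and load it into the empty battery bay in the plinth's deck, key rib towards the notch, then press it gently home until the catch holds it, its body about level with the deck, and let go. Press with no more than 20 N (the catches are damaged at 30 N) and force nothing. Leave the amber cartridge held in the dock and the models and tools about undisturbed.

Things in the scene. Friction and masses are not known exactly. Their poses are not given: they have to be found in the camera images.
- cart_green: The charged battery cartridge: grey, green cap. Body 40 (x) by 22 (y) by 50 mm tall, 80 to 120 g, tapered foot; on its +x short side a full-length key rib, 8 mm wide, standing out 3 mm. Origin: centre of the underside, z up. It starts held in a dock bay.
- cart_green_top (a point): Top centre of the green cartridge's thumb boss, 61 mm above its origin. The boss is round, 18 mm tapering to 15 mm across, 11 mm high, on top of the body.
- cart_amber: The cartridge still charging: like the green one but with an orange cap and boss. It stays in the dock.
- dock: Charging dock, a black box 72 mm high, fixed to the table. Origin on the table; x from -52 to +44 mm, y from -74 to +74 mm. Two upright bays in its deck, each with a push-push catch; either may hold the green cartridge, keyed so that its axes lie along the dock's. Held, its body top is level with the deck (its origin 22 mm above the dock's); only the boss stands above.
- dock_bay0 (a point): Centre of the mouth of the dock's bay at y = +37 mm, level with the deck. To release a held cartridge press it down slowly to the firm stop, 4.8 mm further down (at least 4 mm), and let go: a damped spring carriage lifts it 16 mm in half a second and it stands loose with 16 mm of its body above the deck. Pressed slowly it takes 6 to 8 N before the stop.
- dock_bay1 (a point): The same for the dock's other bay, at y = -37 mm.
- plinth: Display plinth, blue-grey with gilt mouldings, 72 mm high, fixed to the table, with an ochre model house (up to 0.25 m above the table) on its deck. Origin: on the table straight below the centre of the battery bay; it reaches x from -75 to +95 mm, y from -55 to +235 mm; the house starts at y = +123 mm.
- bay_mouth (a point): Centre of the mouth of the empty battery bay, level with the plinth's deck, brass rim; axes as the plinth's. 41.6 mm (x) by 23.6 mm (y): 0.8 mm of play each side. In its +x side a notch for the key rib, 10.4 mm wide, 3.2 mm deep: the cartridge goes in with its axes along the plinth's. It meets a spring carriage with 16 mm of its body still above the deck; let go there, it stands loose.
- bay_held (a point): Where the foot of a held cartridge lies: 50 mm below bay_mouth, give or take 4 mm (the catch is set by hand; its height cannot be seen, so feel for the stop). Slow pressing (10 mm/s) takes 2 to 8 N. The catch bites when the cartridge is pressed to the firm stop, 4.8 mm below its held place (at least 4 mm), and let go. Pressed down so again, it is released.
- barrel: Little wooden model barrel, 33 mm across and 36 mm high, loose on the plinth's deck. Leave alone. Origin under its centre.
- cottage: Cream model cottage with brown-red roof, 68 by 64 by 72 mm. Leave alone. Origin under its centre.
- chapel: Stone-grey model house with terracotta roof, 63 by 70 by 88 mm. Leave alone. Origin under its centre.
- well: Model stone well with a small roof, 68 mm across and 82 mm high. Leave alone. Origin under its centre.
- glue_jar: Yellow glue jar with white cap, 56 mm across, 75 mm high. Leave alone. Origin under its centre.
- brush: Paint brush, 170 mm long, lying. Leave alone. Origin under its middle.
- flowerpot: Terracotta pot, 52 mm across, 45 mm high. Leave alone. Origin under its centre.
- bay_carriage: Grey spring carriage (38 by 20 mm plate) at the bottom of the plinth's bay, which lifts the cartridge and carries the catch; pressing it with over 30 N damages the catch. Origin: centre of its upper face, 18 to 26 mm above the table when the catch holds, 38 mm when it is released.
- dock0_carriage: Grey spring carriage (38 by 20 mm plate) at the bottom of the dock's bay at y = +37 mm, which lifts the cartridge and carries the catch; pressing it with over 30 N damages the catch. Origin: centre of its upper face, 22 mm above the table when the catch holds, 38 mm when it is released.
- dock1_carriage: Grey spring carriage (38 by 20 mm plate) at the bottom of the dock's bay at y = -37 mm, which lifts the cartridge and carries the catch; pressing it with over 30 N damages the catch. Origin: centre of its upper face, 22 mm above the table when the catch holds, 38 mm when it is released.
Things that resemble listed ones, but are neither listed nor needed, are in the scene too. What is shaped like the cart_green but pink or red is not meant. What is shaped like the cart_amber but red is not meant.

How it is judged:
By the outcome, as a careful person would: the job done as asked, in the order asked, and still so for the second after the job is handed in, with the robot touching nothing.
It also fails if it takes over 43 s, if anything falls off the work surface, if the arm or the gripper's body presses on something with over 40 N, if the wrist force passes 120 N, or if a joint passes its speed limit or range.

## Robot

A 6-joint arm with a two-finger parallel gripper is mounted at the origin on the work surface. World frame = base frame: x ahead of the robot, y to its left, z up, the work surface at z = 0. Lengths are in m, angles in rad, forces in N, time in s.
With the tool pointing down it reaches from about 0.375 to 0.975 m from the base axis. Payload 3.8 kg.
Tool frame: the origin (TCP) lies at the very end of the fingers, on their centre line; the grasp point (between the pads) lies 19 mm behind it; z points along the fingers, y is the direction in which the jaws open and shut (so a half turn about z gives the same grasp; the last joint's range is limited). The gripper opens to 85 mm and grips with 20 to 120 N. Pads are 22 mm wide; open, the fingers measure 114 mm over their backs; the gripper's body (76 mm by 85 mm) begins 54 mm behind the grasp point. The pads swing forward as they close: fully open they stand 13 mm farther back than shut.
Start: joints at [1.143, 0.264, 1.604, -0, 1.274, -0.037], TCP at [0.257, 0.624, 0.231] pointing down, gripper open.
Joint ranges: [-2.63, 2.63], [-0.94, 2.18], [0.31, 2.57], [-1.31, 4.45], [0, 2.66], [-2.55, 2.55]. Speed limits (rad/s): [2.57, 2.57, 3.14, 3.14, 3.14, 3.14].

## Interface

Orientations are given as a rotation vector (axis times angle).
In Python, from workcell import bot, viewer, finish_job gives the robot as it stands.
- The arm moves only by the tool servo_tool, never from a script. Its argument "plan" is a list that holds one entry, the list of rows, each a list of 6 numbers: the shift along the tool's x, y, z in cm, then the turn, a rotation vector about the tool's x, y, z in degrees. A call has 1 to 20 rows; each row is the pose to reach, as a shift and turn from the pose measured when the call began, along the tool's axes at that moment; what a row does not reach only later rows make up. A row lasts 1/12 s, in which the tool goes at most 41.7 mm and 7.16 degrees, less where a joint would pass 70% of its speed; a pose out of reach is approached as far as the arm can. A call with a gripper value outside its range is refused whole. "claw" is the finger opening in cm, from 0 to 8.54, set as the call begins (left out, the last holds). The fingers move at their own pace and stop on an object; "grip_force" is the grip in N (left out, the last holds). Time passes only in rows, so rows that repeat a pose let the fingers close. It gives the time, the measured TCP pose, the force and the opening at its end, in the units of the state.
- bot.read_state(): the state, without advancing time (a new reading comes with each control period).
- viewer.read_camera(name): name is "side" or "top" or "wrist"; returns a dict with "color" (420x560x3 uint8, red, green, blue), "fx", "fy", "cx", "cy" (pixels), "eye" and "rotation" of the camera in the world; the wrist camera has in their place "T_tool_cam" (4x4, takes a point from camera to tool coordinates, whose origin is the TCP and whose axes are the flange's). Camera axes: x right, y down, z forward; pixel columns grow to the right and rows downward; lengths in m; the calibration is good to about 2 mm. A picture is of the moment at which its call begins: read the wrist's pose just before it. There is no depth.
- finish_job(): hands the job in, once; it reports no verdict.
The state is a dict: "time": time; "q": joint angles; "joint_vel": joint speeds; "joint_torque": joint torques, N m; "tool_pos": TCP position; "tcp_rot": TCP orientation; "wrist_force": force on the tool from outside, world axes, zero at the start; "torque": the same for the moment, N m; "width": opening from 0.0 (shut) to 1.0 (fully open).
Only numpy, scipy, OpenCV 4.12 (cv2) and the standard library are available. Lean on these libraries where they do the work, as an engineer would, in place of code of your own. Each camera call takes 0.05 s, during which the arm holds its last target.

## Working session

There is one attempt and no reset: what is moved stays moved. The work goes in short steps, Python scripts to look and compute and a tool call to move; the robot and the scene stay as the last step left them, time stands still between calls to the robot, and variables do not carry over. Pictures are saved under pics/ and viewed, and the job is handed in when it is done.

Besides the shell and the picture viewer there is one more tool, called after "Call:" by a JSON object that holds its "name" and its "arguments". servo_tool: Moves the arm, as the interface text tells. Its arguments: {"type":"object","properties":{"plan":{"type":"array"},"claw":{"type":"number"},"grip_force":{"type":"number"}},"required":["plan"]}

```bash
mkdir -p pics
cat > h.py <<'E'
import numpy as np, cv2
from scipy.spatial.transform import Rotation as R
from workcell import bot, viewer
def shot(n,fn):
    s=bot.read_state(); c=viewer.read_camera(n)
    cv2.imwrite('pics/'+fn,c['color'][...,::-1]); c['s']=s
    if 'T_tool_cam' in c:
        T=np.eye(4);T[:3,:3]=R.from_rotvec(s['tcp_rot']).as_matrix();T[:3,3]=s['tool_pos']
        M=T@np.array(c['T_tool_cam']); c['eye']=M[:3,3]; c['rotation']=M[:3,:3]
    return c
def ray(c,u,v):
    d=np.array([(u-c['cx'])/c['fx'],(v-c['cy'])/c['fy'],1]); return np.array(c['eye']),np.array(c['rotation'])@d
def onz(c,u,v,z):
    e,d=ray(c,u,v); return e+d*(z-e[2])/d[2]
def proj(c,p):
    q=np.array(c['rotation']).T@(np.array(p)-c['eye']); return np.array([c['cx']+c['fx']*q[0]/q[2],c['cy']+c['fy']*q[1]/q[2]])
E
python3 - <<'E'
from h import *
for n in ['side','top','wrist']:
    c=shot(n,n+'0.png'); print(n,c['fx'],c['cx'],c['cy'],c['eye'],c['rotation'])
print(bot.read_state())
E
```

```text
side 383.8302891431996 282.355750961679 208.0573384415033 [-0.02348365 -0.96517311  0.67943281] [-1.99462427  0.61067975 -0.3250476 ]
top 402.07472866089444 275.79078597938087 211.42776957261145 [ 0.34136453 -0.02594911  1.06667674] [-2.17064083  2.03254692 -0.21252585]
wrist 367.90496990719606 277.61207831483813 207.5923415835812 [0.18333046 0.65405863 0.37349798] [[ 0.37974734  0.87768539  0.29233597]
 [ 0.92508738 -0.35950013 -0.1223642 ]
 [-0.00230245  0.31690379 -0.94845489]]
{'time': 0.15, 'q': array([ 1.14313218e+00,  2.64605597e-01,  1.60505483e+00, -3.04561638e-05,
        1.27370820e+00, -3.69069427e-02]), 'joint_vel': array([ 0.00099325, -0.00271309, -0.00474139, -0.00134221, -0.00209499,
        0.00071628]), 'joint_torque': array([ 1.27846629e-04, -5.15904450e+01, -3.67960954e+01, -6.17689307e-05,
        7.97808141e-03,  1.57640420e-05]), 'tool_pos': array([0.25688018, 0.62359703, 0.23023381]), 'tcp_rot': array([-6.09814480e-01, -3.08144977e+00,  2.72496767e-03]), 'wrist_force': array([0.34229785, 1.01262276, 0.01055197]), 'torque': array([ 0.08965757, -0.04168345, -0.06671065]), 'width': 0.9947063714999748}
```

Rotation is a rotvec for the fixed cameras.

```bash
sed -i "s/    return c$/    c['rotation']=np.array(c['rotation'])\n    if c['rotation'].shape==(3,): c['rotation']=R.from_rotvec(c['rotation']).as_matrix()\n    return c/" h.py; cat h.py | sed -n 5,16p
```

```text
s=bot.read_state(); c=viewer.read_camera(n)
    cv2.imwrite('pics/'+fn,c['color'][...,::-1]); c['s']=s
    if 'T_tool_cam' in c:
        T=np.eye(4);T[:3,:3]=R.from_rotvec(s['tcp_rot']).as_matrix();T[:3,3]=s['tool_pos']
        M=T@np.array(c['T_tool_cam']); c['eye']=M[:3,3]; c['rotation']=M[:3,:3]
    c['rotation']=np.array(c['rotation'])
    if c['rotation'].shape==(3,): c['rotation']=R.from_rotvec(c['rotation']).as_matrix()
    return c
def ray(c,u,v):
    d=np.array([(u-c['cx'])/c['fx'],(v-c['cy'])/c['fy'],1]); return np.array(c['eye']),np.array(c['rotation'])@d
def onz(c,u,v,z):
    e,d=ray(c,u,v); return e+d*(z-e[2])/d[2]
```

View pics/top0.png

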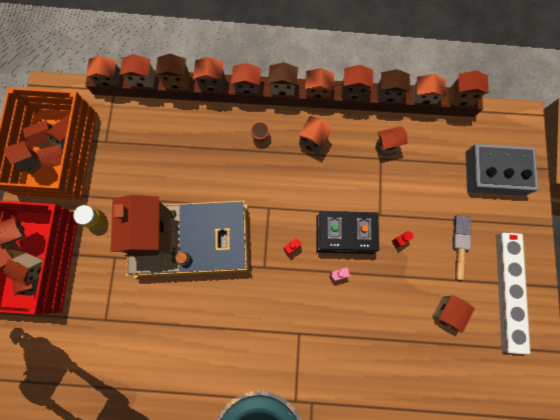

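View pics/side0.png

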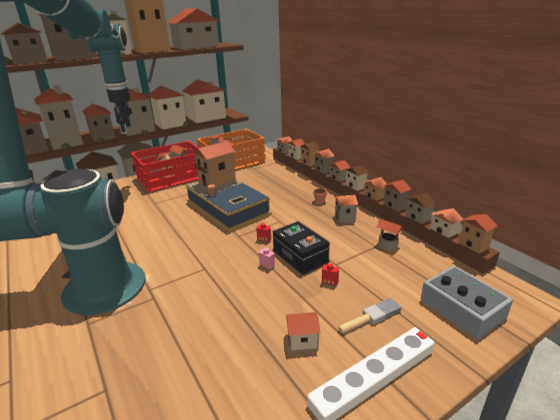

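View pics/wrist0.png

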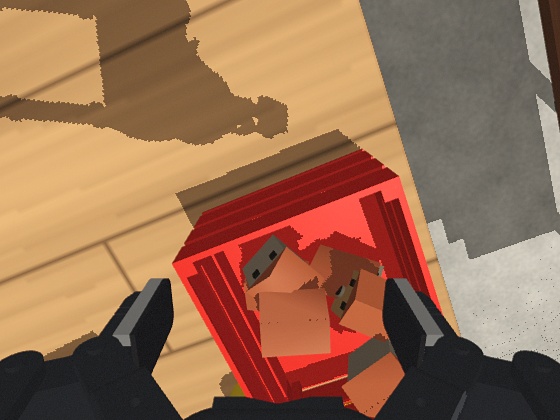

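Run:
```python
from h import *
c=shot('top','t1.png'); im=c['color'][...,::-1].copy()
a=cv2.resize(im[205:260,310:385],None,fx=8,fy=8,interpolation=cv2.INTER_CUBIC)
cv2.imwrite('pics/t1dock.png',a)
a=cv2.resize(im[190:285,105:255],None,fx=5,fy=5,interpolation=cv2.INTER_CUBIC)
cv2.imwrite('pics/t1pl.png',a)
hsv=cv2.cvtColor(im,cv2.COLOR_BGR2HSV)
for nm,lo,hi,z in [('green',(45,80,50),(85,255,255),.083),('orange',(5,180,150),(18,255,255),.083)]:
    m=cv2.inRange(hsv,lo,hi); m[:205]=0;m[260:]=0;m[:,:310]=0;m[:,385:]=0
    n,l,st,ce=cv2.connectedComponentsWithStats(m)
    for i in range(1,n):
        if st[i,4]>5: print(nm,st[i],ce[i],onz(c,*ce[i],z))
print(onz(c,222,239,.072))
```

```text
green [332 225   6   6  32] [334.5 227.5] [ 0.52351649 -0.15418791  0.083     ]
orange [362 226   6   6  28] [364.42857143 228.03571429] [ 0.5270055  -0.22819184  0.083     ]
[0.47811785 0.12338263 0.072     ]
```

View pics/t1dock.png

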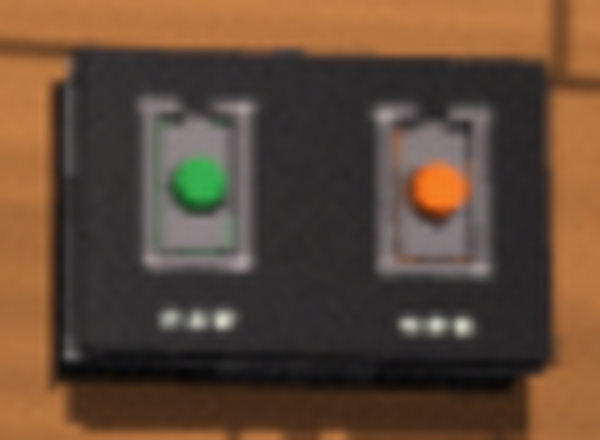

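View pics/t1pl.png

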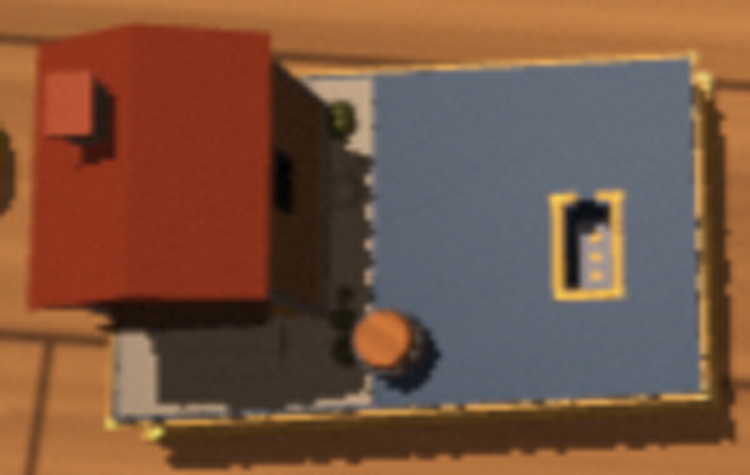

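```bash
cat >> h.py <<'E'
def goal(pos,yaw,s=None):
    # tool down, tool y axis along +-(−sin,cos)(yaw); prints shift cm and rotvec deg in tool axes
    s=s or bot.read_state(); Rc=R.from_rotvec(s['tcp_rot'])
    best=None
    for k in (0,np.pi):
        Rg=R.from_matrix(np.array([[np.cos(yaw+k),np.sin(yaw+k),0],[np.sin(yaw+k),-np.cos(yaw+k),0],[0,0,-1.]]))
        rv=(Rc.inv()*Rg).as_rotvec()
        if best is None or np.linalg.norm(rv)<np.linalg.norm(best): best=rv
    sh=Rc.inv().apply(np.array(pos)-s['tool_pos'])*100
    return np.round(sh,2),np.round(np.degrees(best),2)
def st():
    s=bot.read_state(); print('t',round(s['time'],2),'pos',np.round(s['tool_pos'],4),'rv',np.round(s['tcp_rot'],4),'F',np.round(s['wrist_force'],1),'w',round(s['width'],3),'q6',round(s['q'][5],2)); return s
E
python3 - <<'E'
from h import *
s=st(); print(R.from_rotvec(s['tcp_rot']).as_matrix().round(3))
print(viewer.read_camera('wrist')['T_tool_cam'])
print(goal([.257,.62,.36],0),goal([.47,.12,.32],.1),goal([.50,-.154,.28],.047))
E
```

```text
t 0.2 pos [0.2569 0.6237 0.2304] rv [-6.0990e-01 -3.0815e+00  2.2000e-03] F [-0.4  0.1 -0. ] w 1.003 q6 -0.04
[[-0.925  0.381 -0.001]
 [ 0.381  0.925 -0.001]
 [ 0.    -0.001 -1.   ]]
[[ 1.25976492e-03 -9.48428270e-01 -3.16989321e-01  7.96092845e-02]
 [ 9.99999157e-01  1.29442247e-03  1.01255760e-04 -4.53221861e-05]
 [ 3.14284276e-04 -3.16989182e-01  9.48429101e-01 -1.43395317e-01]
 [ 0.00000000e+00  0.00000000e+00  0.00000000e+00  1.00000000e+00]]
(array([ -0.15,  -0.37, -12.94]), array([-6.000e-02, -1.000e-02, -2.239e+01])) (array([-38.89, -38.48,  -8.9 ]), array([-6.000e-02, -2.000e-02, -2.812e+01])) (array([-52.1 , -62.66,  -4.87]), array([-6.000e-02, -2.000e-02, -2.508e+01]))
```

Call:
{"name": "servo_tool", "arguments": {"plan": [[[0,0,-4,0,0,0],[0,0,-8,0,0,0],[-2,-2,-10,0,0,-5],[-5,-5,-10,0,0,-10],[-8,-8,-10,0,0,-15],[-11,-11,-10,0,0,-20],[-14,-14,-10,0,0,-25],[-17,-17,-10,0,0,-28],[-20,-20,-10,0,0,-28],[-23,-23,-10,0,0,-28],[-26,-26,-10,0,0,-28],[-29,-29,-10,0,0,-28],[-32,-32,-9,0,0,-28],[-35,-35,-7,0,0,-28],[-38,-37.5,-5,0,0,-28],[-39,-38.5,-3,0,0,-28],[-39,-38.5,-3,0,0,-28],[-39,-38.5,-3,0,0,-28]]]}}

```text
time: 1.75
tool_pos: [0.4699, 0.1177, 0.259]
tcp_rot: [0.148, -3.133, 0.002]
wrist_force: [0.2, 0.4, -0.2]
width: 0.998
```

Run:
```python
from h import *
st(); c=shot('wrist','w1.png')
```

```text
t 1.75 pos [0.4699 0.1177 0.259 ] rv [ 1.4780e-01 -3.1334e+00  2.0000e-03] F [ 0.2  0.4 -0.2] w 0.998 q6 -1.47
```

View pics/w1.png

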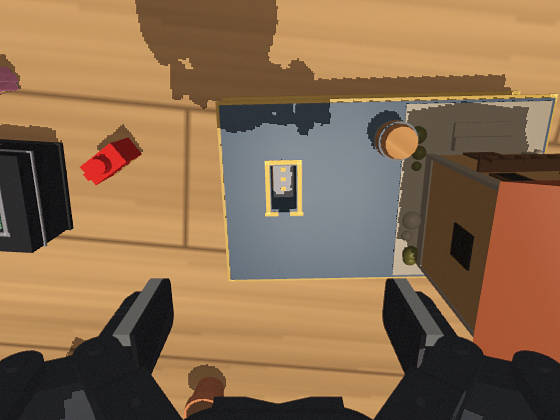

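Run:
```python
from h import *
c=shot('wrist','w2.png'); im=c['color'][...,::-1].copy()
a=cv2.resize(im[145:230,245:325],None,fx=7,fy=7,interpolation=cv2.INTER_NEAREST)
cv2.imwrite('pics/w2c.png',a)
hsv=cv2.cvtColor(im,cv2.COLOR_BGR2HSV)
m=cv2.inRange(hsv,(18,90,120),(35,255,255))
m2=np.zeros_like(m); m2[150:225,255:315]=m[150:225,255:315]
ys,xs=np.nonzero(m2); 
# outer rim lines: fit
L=[(y,xs[ys==y].min()) for y in range(165,212) if (ys==y).any()]
Rr=[(y,xs[ys==y].max()+1) for y in range(165,212) if (ys==y).any()]
T=[(x,ys[xs==x].min()) for x in range(268,300) if (xs==x).any()]
B=[(x,ys[xs==x].max()+1) for x in list(range(268,275))+list(range(295,301)) if (xs==x).any()]
def fit(P):
    P=np.array(P,float); return np.polyfit(P[:,0],P[:,1],1)
l,r,t,b=map(fit,(L,Rr,T,B)); print(l,r,t,b)
def inter(v,h): # x=v0*y+v1 ; y=h0*x+h1
    y=(h[0]*v[1]+h[1])/(1-h[0]*v[0]); return v[0]*y+v[1],y
cs=[inter(v,h) for v,h in ((l,t),(r,t),(r,b),(l,b))]
P=[onz(c,u-.0,v-.0,.072) for u,v in cs]
for q,p in zip(cs,P): print(np.round(q,1),np.round(p,4))
P=np.array(P); print('cen',P.mean(0),'len', [np.linalg.norm(P[i]-P[(i+1)%4]) for i in range(4)])
d=(P[2]+P[3]-P[0]-P[1]); print('yaw x',np.arctan2(d[1],d[0])); d=(P[1]+P[2]-P[0]-P[3]); print('yaw y',np.arctan2(-d[0],d[1]))
# plinth edge yaw: front gilt bottom edge (+x side)
for P1 in [((231,279),(395,277)),((219,103),(231,279))]:
    A,Bb=[onz(c,*p,.072) for p in P1]; dd=Bb-A; print(A,Bb,np.arctan2(dd[1],dd[0]))
```

```text
[2.55550416e-02 2.59557354e+02] [1.28353377e-02 2.97693340e+02] [-3.46407625e-02  1.68476906e+02] [-5.44121692e-16  2.14000000e+02]
[263.6 159.3] [0.4564 0.1037 0.072 ]
[299.7 158.1] [0.452  0.1363 0.072 ]
[300.4 214. ] [0.5056 0.1433 0.072 ]
[265. 214.] [0.5089 0.1095 0.072 ]
cen [0.48070059 0.12319805 0.072     ] len [np.float64(0.03290258042969416), np.float64(0.05397797013084457), np.float64(0.03388564411148374), np.float64(0.05281060513338127)]
yaw x 0.11987029054460457
yaw y 0.11471732836436359
[0.58202006 0.08114145 0.072     ] [0.56349826 0.24662637 0.072     ] 1.6822568169322807
[0.41085669 0.06086429 0.072     ] [0.58202006 0.08114145 0.072     ] 0.11791712669080821
```

View pics/w2c.png

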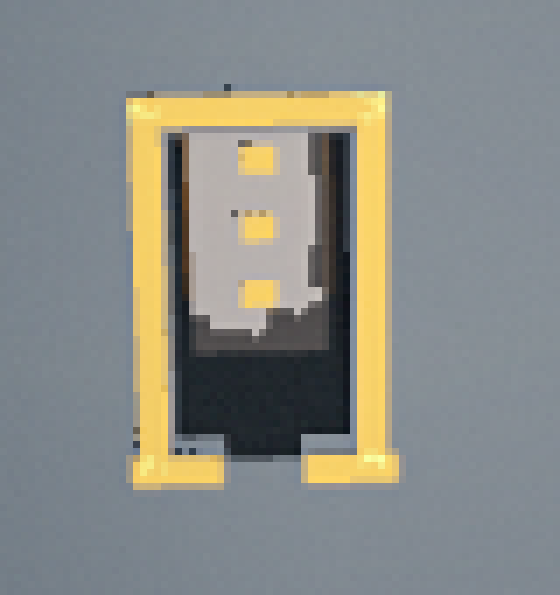

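Run:
```python
from h import *
c=shot('wrist','w3.png')
cs=[(271,164),(295,164),(295,207.1),(271,207.1)]
P=np.array([onz(c,u,v,.072) for u,v in cs]); print(P.round(4),P.mean(0), np.linalg.norm(P-np.roll(P,1,0),axis=1))
print(goal([.515,-.16,.259],.047)); st()
```

```text
[[0.4611 0.1117 0.072 ]
 [0.4589 0.1336 0.072 ]
 [0.5004 0.1384 0.072 ]
 [0.5026 0.1156 0.072 ]] [0.48075683 0.12480327 0.072     ] [0.04170939 0.02203689 0.04171167 0.02289928]
(array([ -1.58, -28.32,   0.34]), array([-0.01,  0.08,  2.96]))
t 1.9 pos [0.4714 0.1203 0.2623] rv [-1.5490e-01  3.1364e+00 -3.0000e-04] F [0.5 0.3 0.3] w 0.996 q6 -1.47
```

Call:
{"name": "servo_tool", "arguments": {"plan": [[[-0.2,-4,0,0,0,0.5],[-0.4,-8,0,0,0,1],[-0.6,-12,0,0,0,1.5],[-0.9,-16,0,0,0,2],[-1.1,-20,0,0,0,2.5],[-1.3,-24,0.3,0,0,3],[-1.5,-27,0.3,0,0,3],[-1.6,-28.3,0.3,0,0,3],[-1.6,-28.3,0.3,0,0,3],[-1.6,-28.3,0.3,0,0,3],[-1.6,-28.3,0.3,0,0,3]]], "claw": 0}}

```text
time: 2.82
tool_pos: [0.5155, -0.1581, 0.26]
tcp_rot: [-0.075, 3.139, 0.001]
wrist_force: [-0.2, 0.4, 0.5]
width: -0.001
```

Run:
```python
from h import *
st(); c=shot('wrist','w4.png'); im=c['color'][...,::-1].copy()
a=cv2.resize(im[130:250,200:340],None,fx=5,fy=5,interpolation=cv2.INTER_NEAREST)
cv2.imwrite('pics/w4c.png',a)
hsv=cv2.cvtColor(im,cv2.COLOR_BGR2HSV)
for nm,lo,hi in [('green',(45,80,50),(85,255,255)),('orange',(5,180,150),(18,255,255))]:
    m=cv2.inRange(hsv,lo,hi); m[:130]=0;m[260:]=0
    n,l,s,ce=cv2.connectedComponentsWithStats(m)
    for i in range(1,n):
        if s[i,4]>60: print(nm,s[i],ce[i],onz(c,*ce[i],.083))
```

```text
t 2.82 pos [ 0.5155 -0.1581  0.26  ] rv [-7.5500e-02  3.1385e+00  7.0000e-04] F [-0.2  0.4  0.5] w -0.001 q6 -1.96
green [272 178  19  20 283] [280.78091873 187.25441696] [ 0.5237109  -0.15560317  0.083     ]
orange [191 181  17  16 202] [198.87128713 188.48514851] [ 0.52850506 -0.22938284  0.083     ]
```

View pics/w4.png

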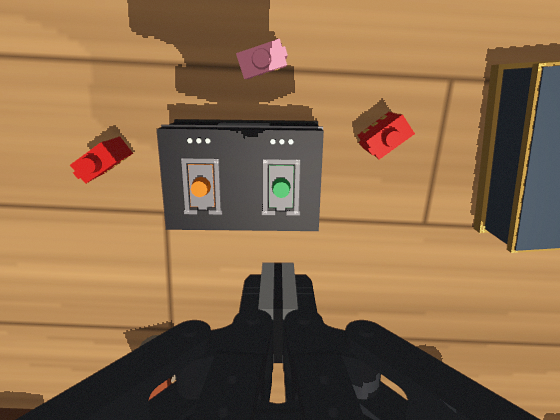

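View pics/w4c.png

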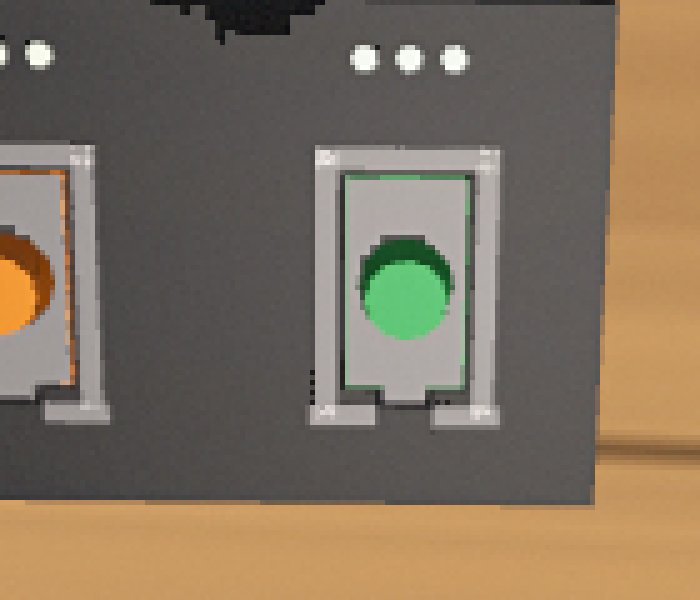

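Run:
```python
from h import *
s=st(); c=shot('wrist','w5.png')
im=c['color'][...,::-1].copy(); hsv=cv2.cvtColor(im,cv2.COLOR_BGR2HSV)
for nm,lo,hi in [('green',(60,100,165),(85,255,255)),('orange',(5,150,215),(18,255,255))]:
    m=cv2.inRange(hsv,lo,hi); m[:160]=0;m[215:]=0
    n,l,q,ce=cv2.connectedComponentsWithStats(m); i=1+np.argmax(q[1:,4]); print(nm,q[i],ce[i],onz(c,*ce[i],.083))
g=cv2.cvtColor(im,cv2.COLOR_BGR2GRAY).astype(int); sat=hsv[...,1].astype(int)
# dock front (+x) edge: dark->wood saturation
pts=[]
for u in range(175,315,3):
    col=sat[215:245,u]; k=np.nonzero(col>80)[0]
    if len(k): pts.append((u,215+k[0]))
pts=np.array(pts,float); P=np.array([onz(c,*p,.072) for p in pts]); f=np.polyfit(P[:,1],P[:,0],1); print('yaw front',-np.arctan(f[0]),pts[0],pts[-1])
pts=[]
for v in range(150,225,3):
    row=sat[v,300:340]; k=np.nonzero(row>80)[0]
    if len(k): pts.append((300+k[0],v))
pts=np.array(pts,float); P=np.array([onz(c,*p,.072) for p in pts]); f=np.polyfit(P[:,0],P[:,1],1); print('yaw side',np.arctan(f[0]),pts[0],pts[-1])
cs=[(268.8,165.2),(293.6,165.2),(293.2,207.6),(268.6,207.6)]
P=np.array([onz(c,u,v,.072) for u,v in cs]); print('body',P.mean(0))
```

```text
t 2.87 pos [ 0.5154 -0.158   0.2599] rv [-7.6100e-02  3.1387e+00  5.0000e-04] F [-0.6 -0.1 -0.4] w 0.001 q6 -1.96
green [273 182  16  16 190] [280.66842105 189.73684211] [ 0.52584583 -0.15547385  0.083     ]
orange [191 181  16  16 192] [198.34895833 189.02083333] [ 0.52887027 -0.22972227  0.083     ]
yaw front 0.03840773798896259 [175. 230.] [313. 231.]
yaw side 0.038987421843177834 [323. 150.] [319. 222.]
body [ 0.52610032 -0.15502133  0.072     ]
```

Run:
```python
from h import *
print(goal([.526,-.1553,.087],.04)); st()
```

```text
(array([-1.05,  0.21, 17.28]), array([0.01, 0.11, 0.5 ]))
t 2.92 pos [ 0.5153 -0.158   0.2598] rv [-7.6400e-02  3.1388e+00  3.0000e-04] F [0.5 0.2 0.1] w 0.002 q6 -1.96
```

Call:
{"name": "servo_tool", "arguments": {"plan": [[[-0.5,0.1,3,0,0,0.5],[-1.05,0.2,7,0,0,0.5],[-1.05,0.2,11,0,0,0.5],[-1.05,0.2,14.5,0,0,0.5],[-1.05,0.2,16.4,0,0,0.5],[-1.05,0.2,16.9,0,0,0.5],[-1.05,0.2,17,0,0,0.5],[-1.05,0.2,17,0,0,0.5],[-1.05,0.2,17,0,0,0.5]]]}}

```text
time: 3.67
tool_pos: [0.5279, -0.1556, 0.0922]
tcp_rot: [-0.064, 3.135, -0.002]
wrist_force: [-0.1, 0.2, -0.5]
width: 0.0
```

Run:
```python
from h import *
s=st(); c=shot('side','s1.png'); im=c['color'][...,::-1]
cv2.imwrite('pics/s1c.png',cv2.resize(im[190:290,240:360],None,fx=5,fy=5,interpolation=cv2.INTER_CUBIC)); st(); print(goal([.526,-.1553,.0785],.04))
```

```text
t 3.67 pos [ 0.5279 -0.1556  0.0922] rv [-6.3700e-02  3.1352e+00 -1.8000e-03] F [-0.1  0.2 -0.5] w 0.0 q6 -1.94
t 3.72 pos [ 0.528  -0.1558  0.0924] rv [-6.3200e-02  3.1348e+00 -2.1000e-03] F [0.4 0.5 0.5] w -0.005 q6 -1.94
(array([0.21, 0.06, 1.38]), array([-0.08,  0.35,  0.02]))
```

View pics/s1c.png

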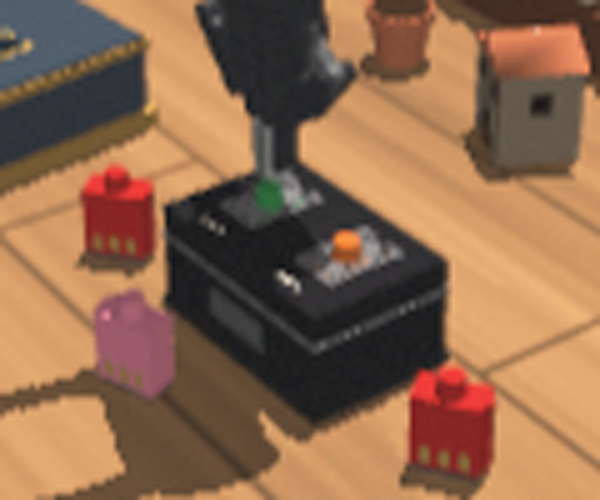

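Call:
{"name": "servo_tool", "arguments": {"plan": [[[0.1,0,0.2,0,0.2,0],[0.2,0.05,0.4,0,0.3,0],[0.2,0.05,0.6,0,0.3,0],[0.2,0.05,0.75,0,0.3,0],[0.2,0.05,0.85,0,0.3,0],[0.2,0.05,0.93,0,0.3,0],[0.2,0.05,1.0,0,0.3,0],[0.2,0.05,1.07,0,0.3,0],[0.2,0.05,1.14,0,0.3,0],[0.2,0.05,1.2,0,0.3,0],[0.2,0.05,1.2,0,0.3,0]]]}}

```text
time: 4.63
tool_pos: [0.5263, -0.1556, 0.0809]
tcp_rot: [-0.063, 3.14, -0.003]
wrist_force: [-1.6, 0.2, 5.5]
width: -0.001
```

Run:
```python
from h import *
st()
```

```text
t 4.63 pos [ 0.5263 -0.1556  0.0809] rv [-6.3300e-02  3.1398e+00 -2.5000e-03] F [-1.6  0.2  5.5] w -0.001 q6 -1.94
```

Call:
{"name": "servo_tool", "arguments": {"plan": [[[0,0,0.07,0,0,0],[0,0,0.14,0,0,0],[0,0,0.21,0,0,0],[0,0,0.26,0,0,0],[0,0,0.28,0,0,0]]]}}

```text
time: 5.05
tool_pos: [0.5266, -0.1557, 0.0789]
tcp_rot: [-0.063, 3.139, -0.003]
wrist_force: [-1.6, 0.3, 6.9]
width: -0.002
```

Run:
```python
from h import *
st()
```

```text
t 5.05 pos [ 0.5266 -0.1557  0.0789] rv [-6.3300e-02  3.1394e+00 -2.9000e-03] F [-1.6  0.3  6.9] w -0.002 q6 -1.94
```

Call:
{"name": "servo_tool", "arguments": {"plan": [[[0,0,0.06,0,0,0],[0,0,0.1,0,0,0],[0,0,0.12,0,0,0]]]}}

```text
time: 5.3
tool_pos: [0.527, -0.1559, 0.0789]
tcp_rot: [-0.063, 3.139, -0.003]
wrist_force: [-1.5, 0.8, 9.1]
width: -0.002
```

Run:
```python
from h import *
st()
```

```text
t 5.3 pos [ 0.527  -0.1559  0.0789] rv [-0.0633  3.1388 -0.0034] F [-1.5  0.8  9.1] w -0.002 q6 -1.94
```

Call:
{"name": "servo_tool", "arguments": {"plan": [[[0,0,-0.3,0,0,0],[0,0,-1.5,0,0,0],[0,0,-4,0,0,0],[0,0,-7,0,0,0],[0.5,0,-10,0,0,0],[1,0,-13,0,0,0],[1,0,-16,0,0,0],[1,0,-17,0,0,0],[1,0,-17,0,0,0]]], "claw": 4.5}}

```text
time: 6.05
tool_pos: [0.5189, -0.1568, 0.2535]
tcp_rot: [-0.063, 3.131, -0.008]
wrist_force: [1.2, -0.0, 0.0]
width: 0.527
```

Run:
```python
from h import *
st(); c=shot('wrist','w6.png'); im=c['color'][...,::-1].copy(); hsv=cv2.cvtColor(im,cv2.COLOR_BGR2HSV)
m=cv2.inRange(hsv,(60,100,165),(85,255,255)); n,l,q,ce=cv2.connectedComponentsWithStats(m)
for i in range(1,n):
    if q[i,4]>80: print(q[i],ce[i],onz(c,*ce[i],.099))
cv2.imwrite('pics/w6c.png',cv2.resize(im[100:280,180:380],None,fx=4,fy=4,interpolation=cv2.INTER_NEAREST))
```

```text
t 6.05 pos [ 0.5189 -0.1568  0.2535] rv [-0.0632  3.1311 -0.0078] F [ 1.2 -0.   0. ] w 0.527 q6 -1.95
[272 183  18  17 220] [280.72272727 191.20454545] [ 0.52555886 -0.15549508  0.099     ]
```

View pics/w6c.png

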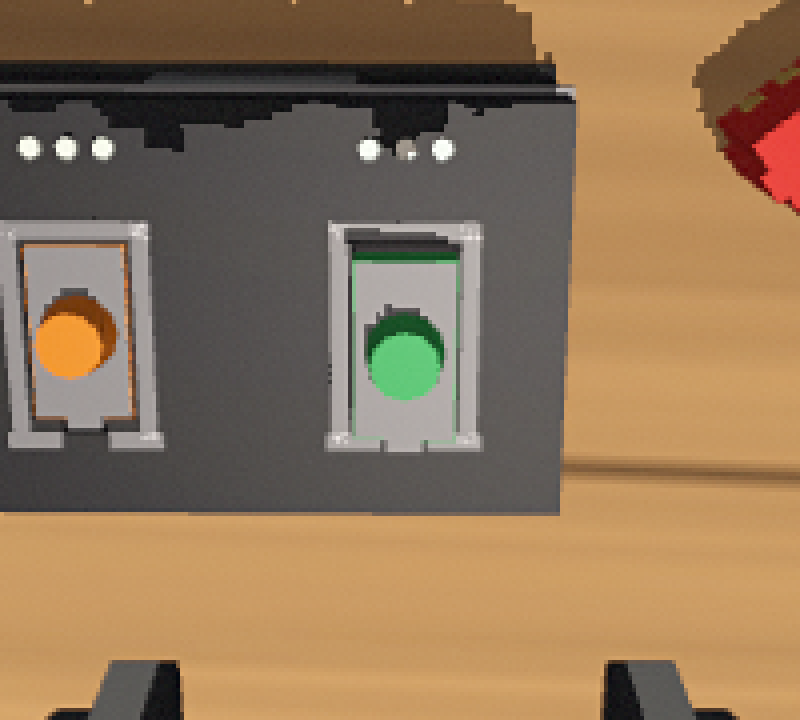

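Run:
```python
from h import *
st(); print(goal([.526,-.1555,.0745],.04))
```

```text
t 6.1 pos [ 0.5176 -0.1563  0.2506] rv [-0.0632  3.1353 -0.0055] F [-0.2 -0.5 -0.4] w 0.531 q6 -1.95
(array([-0.75,  0.11, 17.61]), array([-0.21,  0.32,  0.02]))
```

Call:
{"name": "servo_tool", "arguments": {"plan": [[[-0.3,0.1,3,-0.2,0.3,0],[-0.75,0.1,7,-0.2,0.3,0],[-0.75,0.1,11,-0.2,0.3,0],[-0.75,0.1,14.5,-0.2,0.3,0],[-0.75,0.1,16,-0.2,0.3,0],[-0.75,0.1,16.6,-0.2,0.3,0],[-0.75,0.1,16.6,-0.2,0.3,0],[-0.75,0.1,16.6,-0.2,0.3,0],[-0.75,0.1,16.6,-0.2,0.3,0]]]}}

```text
time: 6.85
tool_pos: [0.5271, -0.156, 0.0859]
tcp_rot: [-0.063, 3.138, -0.001]
wrist_force: [-0.3, -0.1, 0.0]
width: 0.528
```

Run:
```python
from h import *
st(); c=shot('wrist','w7.png'); im=c['color'][...,::-1]
cv2.imwrite('pics/w7c.png',cv2.resize(im[200:420,180:380],None,fx=3,fy=3,interpolation=cv2.INTER_NEAREST));print(goal([.526,-.1555,.0745],.04))
```

```text
t 6.85 pos [ 0.5271 -0.156   0.0859] rv [-6.3200e-02  3.1383e+00 -1.4000e-03] F [-0.3 -0.1  0. ] w 0.528 q6 -1.94
(array([0.15, 0.06, 1.19]), array([-0.08,  0.2 ,  0.02]))
```

View pics/w7c.png

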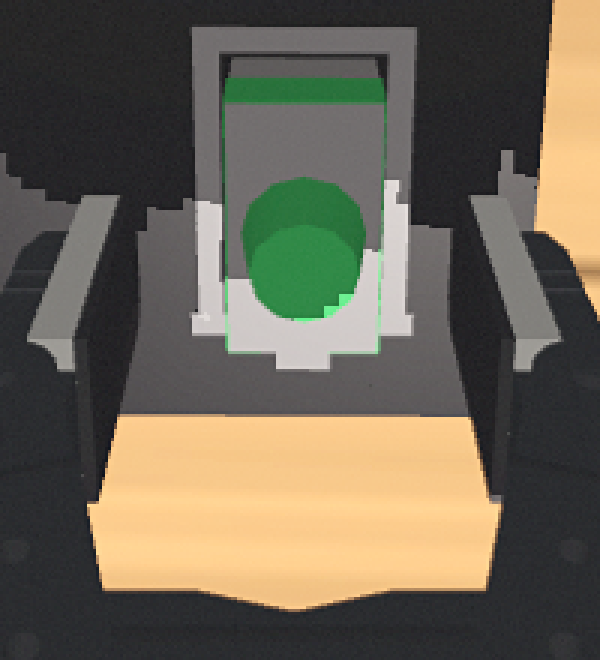

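Call:
{"name": "servo_tool", "arguments": {"plan": [[[0.1,0.05,0.4,-0.1,0.2,0],[0.15,0.05,0.8,-0.1,0.2,0],[0.15,0.05,1.1,-0.1,0.2,0],[0.15,0.05,1.15,-0.1,0.2,0],[0.15,0.05,1.15,-0.1,0.2,0]]]}}

```text
time: 7.32
tool_pos: [0.5257, -0.1555, 0.0746]
tcp_rot: [0.063, -3.14, -0.001]
wrist_force: [0.3, 0.2, -0.5]
width: 0.525
```

Call:
{"name": "servo_tool", "arguments": {"plan": [[[0,0,0,0,0,0],[0,0,0,0,0,0],[0,0,0,0,0,0],[0,0,0,0,0,0],[0,0,0,0,0,0],[0,0,0,0,0,0]]], "claw": 1.5, "grip_force": 35}}

```text
time: 7.82
tool_pos: [0.5256, -0.1555, 0.0747]
tcp_rot: [0.063, -3.14, -0.001]
wrist_force: [-0.3, 0.4, 0.5]
width: 0.244
```

Run:
```python
from h import *
st(); c=shot('wrist','w8.png'); im=c['color'][...,::-1]
cv2.imwrite('pics/w8c.png',cv2.resize(im[200:420,180:380],None,fx=3,fy=3,interpolation=cv2.INTER_NEAREST));st()
```

```text
t 7.82 pos [ 0.5256 -0.1555  0.0747] rv [ 6.3300e-02 -3.1403e+00 -1.2000e-03] F [-0.3  0.4  0.5] w 0.244 q6 -1.94
t 7.87 pos [ 0.5256 -0.1555  0.0747] rv [ 6.3300e-02 -3.1403e+00 -1.2000e-03] F [-0.9  0.6  1.3] w 0.248 q6 -1.94
```

View pics/w8c.png

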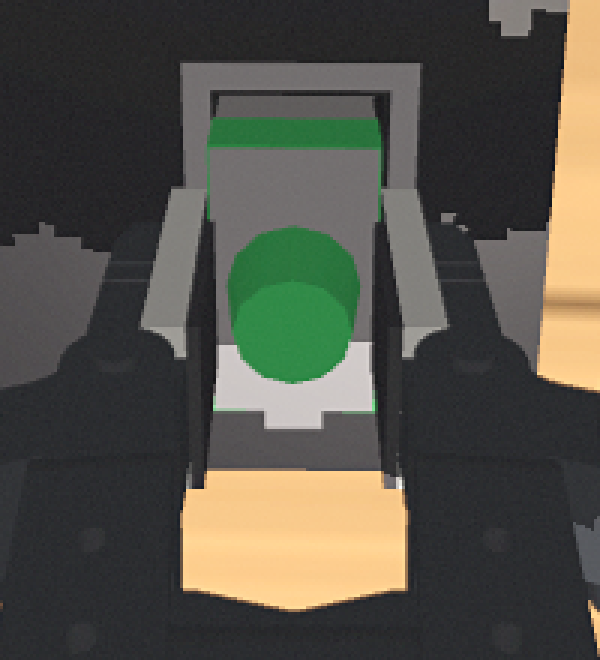

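Call:
{"name": "servo_tool", "arguments": {"plan": [[[0,0,-0.5,0,0,0],[0,0,-1.3,0,0,0],[0,0,-2.5,0,0,0],[0,0,-4,0,0,0],[0,0,-5.5,0,0,0],[0,0,-7,0,0,0],[0,0,-8,0,0,0],[0,0,-8,0,0,0],[0,0,-8,0,0,0]]]}}

```text
time: 8.62
tool_pos: [0.5263, -0.1558, 0.1559]
tcp_rot: [-0.063, 3.139, -0.0]
wrist_force: [0.4, 0.2, -1.5]
width: 0.249
```

Run:
```python
from h import *
st(); c=shot('wrist','w9.png'); im=c['color'][...,::-1]
cv2.imwrite('pics/w9c.png',cv2.resize(im[180:420,160:400],None,fx=3,fy=3,interpolation=cv2.INTER_NEAREST));st()
c=shot('side','s2.png');cv2.imwrite('pics/s2c.png',cv2.resize(c['color'][170:290,220:360,::-1],None,fx=5,fy=5,interpolation=cv2.INTER_CUBIC))
print(goal([.4807,.1242,.155],.115))
```

```text
t 8.62 pos [ 0.5263 -0.1558  0.1559] rv [-6.3300e-02  3.1395e+00 -2.0000e-04] F [ 0.4  0.2 -1.5] w 0.249 q6 -1.94
t 8.67 pos [ 0.5256 -0.1555  0.1547] rv [ 6.3200e-02 -3.1404e+00 -1.0000e-03] F [-0.6  0.  -1.6] w 0.246 q6 -1.94
(array([ 3.31, 28.11, -0.06]), array([ 0.07, -0.1 , -4.28]))
```

View pics/w9c.png

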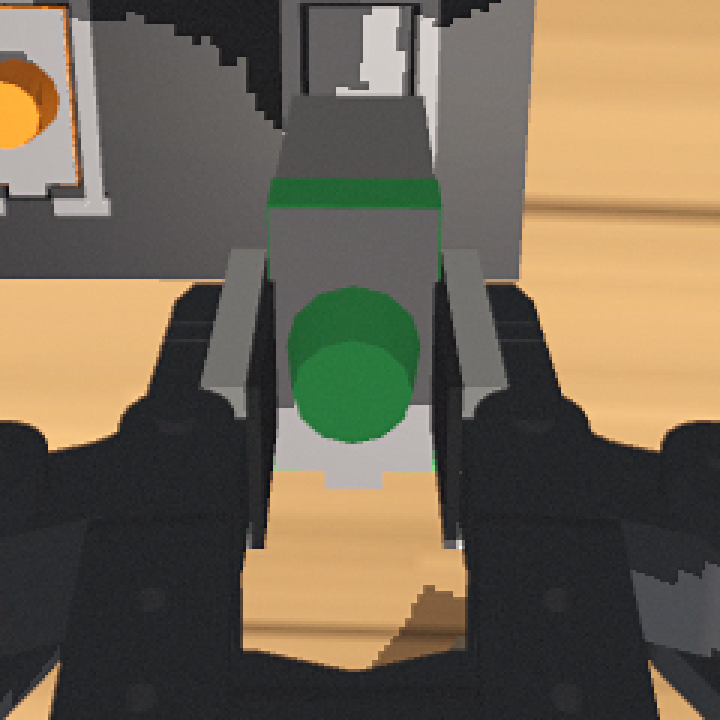

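View pics/s2c.png

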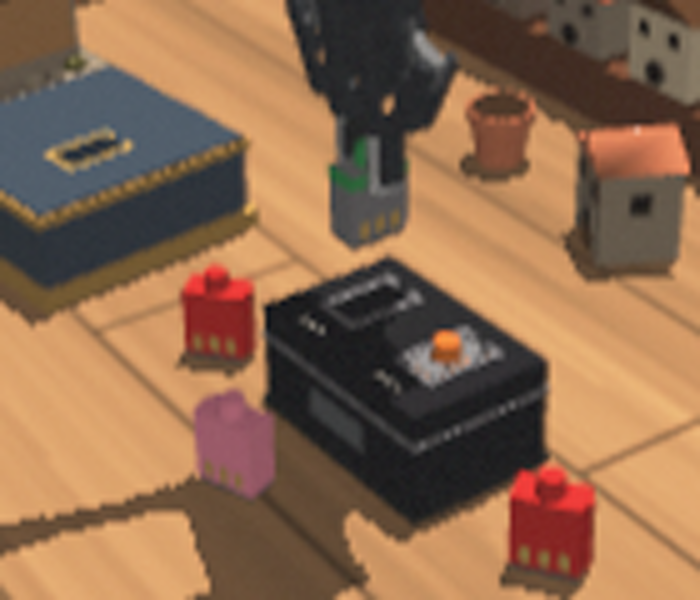

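Call:
{"name": "servo_tool", "arguments": {"plan": [[[0.3,3,-0.5,0,0,-0.5],[0.7,6,-0.5,0,0,-1],[1.1,10,-0.5,0,0,-1.5],[1.6,14,-0.5,0,0,-2],[2.1,18,-0.5,0,0,-2.7],[2.6,22,-0.5,0,0,-3.4],[3,25.5,-0.5,0,0,-4],[3.3,27.5,-0.2,0,0,-4.3],[3.3,28.1,0,0,0,-4.3],[3.3,28.1,0,0,0,-4.3],[3.3,28.1,0,0,0,-4.3],[3.3,28.1,0,0,0,-4.3]]]}}

```text
time: 9.72
tool_pos: [0.4807, 0.123, 0.1538]
tcp_rot: [0.18, -3.134, -0.001]
wrist_force: [0.2, -0.8, -0.8]
width: 0.245
```

Run:
```python
from h import *
st(); c=shot('wrist','w10.png'); im=c['color'][...,::-1]; s=c['s']
hsv=cv2.cvtColor(im,cv2.COLOR_BGR2HSV)
m=cv2.inRange(hsv,(60,100,110),(85,255,255)); m[:280]=0
n,l,q,ce=cv2.connectedComponentsWithStats(m)
for i in range(1,n):
    if q[i,4]>100:
        p=onz(c,*ce[i],s['tool_pos'][2]+.0243); print(q[i],ce[i],p, 'tool',R.from_rotvec(s['tcp_rot']).inv().apply(p-s['tool_pos'])*1000)
st()
print(goal([.4807,.1242,.115],.115))
```

```text
t 9.72 pos [0.4807 0.123  0.1538] rv [ 1.7950e-01 -3.1335e+00 -7.0000e-04] F [ 0.2 -0.8 -0.8] w 0.245 q6 -1.49
[ 257  293   41   35 1024] [276.92285156 310.23535156] [0.48152009 0.12189098 0.17811366] tool [ -0.64735217  -1.14252486 -24.3026696 ]
t 9.77 pos [0.4809 0.1228 0.1541] rv [ 1.7850e-01 -3.1341e+00 -1.0000e-03] F [-0.6  1.  -1.5] w 0.25 q6 -1.49
(array([-0.  ,  0.14,  3.91]), array([ 0.05, -0.13, -0.07]))
```

View pics/w10.png

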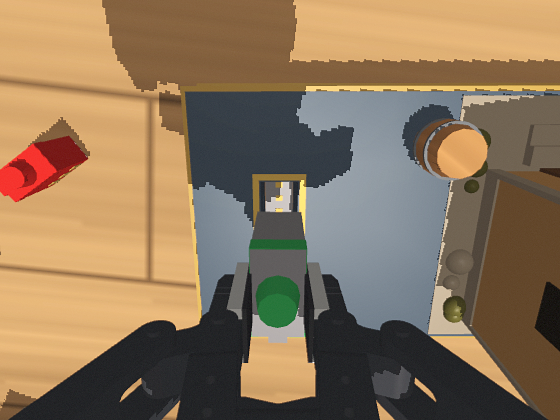

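Call:
{"name": "servo_tool", "arguments": {"plan": [[[0,0.15,1,0,0,0],[0,0.15,2,0,0,0],[0,0.15,2,0,0,0],[0,0.15,2,0,0,0],[0,0.15,2,0,0,0]]]}}

```text
time: 10.18
tool_pos: [0.4805, 0.124, 0.1336]
tcp_rot: [0.178, -3.133, -0.001]
wrist_force: [-0.0, 0.5, -1.5]
width: 0.244
```

Run:
```python
from h import *
st(); c=shot('wrist','w11.png'); im=c['color'][...,::-1]; s=c['s']
cv2.imwrite('pics/w11c.png',cv2.resize(im[160:340,190:370],None,fx=4,fy=4,interpolation=cv2.INTER_NEAREST))
hsv=cv2.cvtColor(im,cv2.COLOR_BGR2HSV)
Ri=R.from_rotvec(s['tcp_rot']).inv()
m=cv2.inRange(hsv,(60,100,110),(85,255,255)); m[:280]=0
n,l,q,ce=cv2.connectedComponentsWithStats(m)
for i in range(1,n):
    if q[i,4]>100:
        p=onz(c,*ce[i],s['tool_pos'][2]+.0243); print(q[i],ce[i],p, 'tool',Ri.apply(p-s['tool_pos'])*1000)
g=cv2.inRange(hsv,(18,90,80),(35,255,255))
for v in range(178,225,6):
    xs=[x for x in range(240,320) if g[v,x]]
    if xs:
        a,b=[Ri.apply(onz(c,u,v,.072)-s['tool_pos'])*1000 for u in (xs[0],xs[-1]+1)]
        print(v,xs[0],xs[-1]+1,a[:2].round(2),b[:2].round(2),'mid',((a+b)/2)[:2].round(2))
# far rim (-x) edge row
for u in range(255,305,8):
    ys=[y for y in range(150,230) if g[y,u]]
    if ys: print(u,ys[0],Ri.apply(onz(c,u,ys[0],.072)-s['tool_pos'])*1000)
st()
```

```text
t 10.18 pos [0.4805 0.124  0.1336] rv [ 1.7770e-01 -3.1333e+00 -8.0000e-04] F [-0.   0.5 -1.5] w 0.244 q6 -1.48
[ 257  293   40   35 1039] [276.96631376 310.03368624] [0.48123669 0.12293136 0.15790754] tool [ -0.560387    -1.12439366 -24.30275947]
184 248 307 [ 25.65 -17.98] [25.69 15.97] mid [25.67 -1.01]
190 248 307 [ 22.07 -18.07] [22.11 16.06] mid [22.09 -1.  ]
196 249 307 [ 18.45 -17.57] [18.49 16.16] mid [18.47 -0.71]
202 249 306 [ 14.8  -17.66] [14.84 15.67] mid [14.82 -1.  ]
208 249 306 [ 11.1  -17.74] [11.14 15.76] mid [11.12 -0.99]
214 249 306 [  7.37 -17.83] [ 7.4  15.86] mid [ 7.39 -0.99]
220 249 306 [  3.59 -17.92] [ 3.63 15.95] mid [ 3.61 -0.98]
255 183 [ 26.24834755 -13.9444981   61.68360281]
263 182 [26.84556626 -9.33879411 61.68881393]
271 182 [26.85091652 -4.74368136 61.69208746]
279 182 [26.85626687 -0.14849332 61.69536105]
287 182 [26.86161731  4.44677003 61.69863469]
295 182 [26.86696784  9.04210867 61.70190838]
303 182 [26.87231845 13.63752261 61.70518213]
t 10.23 pos [0.4808 0.1242 0.134 ] rv [ 1.781e-01 -3.134e+00 -1.000e-03] F [ 0.6  0.9 -0.4] w 0.245 q6 -1.48
```

View pics/w11c.png

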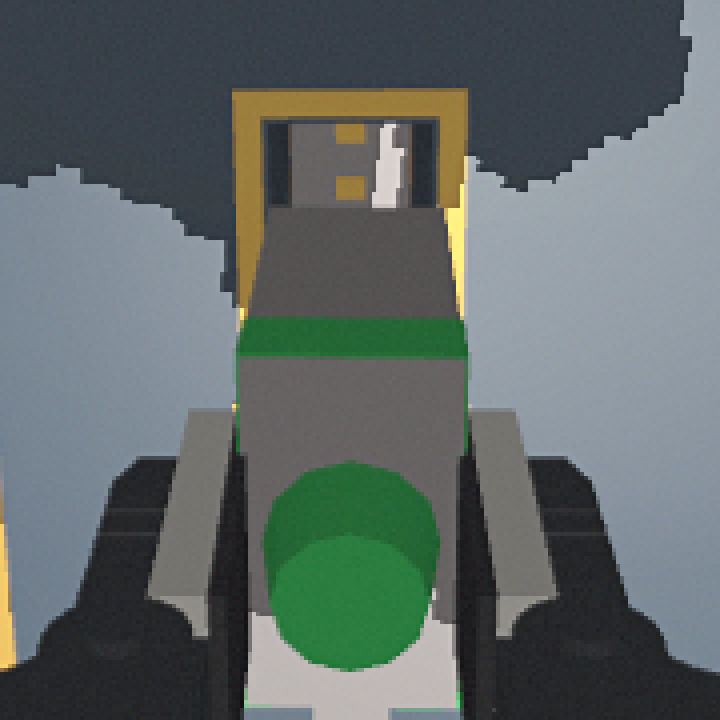

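Call:
{"name": "servo_tool", "arguments": {"plan": [[[0.06,0,0.5,0,0,0],[0.13,0,1,0,0,0],[0.13,0,1.5,0,0,0],[0.13,0,1.9,0,0,0],[0.13,0,2.2,0,0,0],[0.13,0,2.4,0,0,0],[0.13,0,2.6,0,0,0],[0.13,0,2.7,0,0,0],[0.13,0,2.8,0,0,0],[0.13,0,2.8,0,0,0]]]}}

```text
time: 11.07
tool_pos: [0.4794, 0.124, 0.1059]
tcp_rot: [0.178, -3.134, -0.001]
wrist_force: [0.1, 0.3, -1.3]
width: 0.244
```

Run:
```python
from h import *
st(); c=shot('wrist','w12.png'); im=c['color'][...,::-1]
cv2.imwrite('pics/w12c.png',cv2.resize(im[180:360,190:370],None,fx=4,fy=4,interpolation=cv2.INTER_NEAREST))
st()
```

```text
t 11.07 pos [0.4794 0.124  0.1059] rv [ 1.780e-01 -3.134e+00 -1.000e-03] F [ 0.1  0.3 -1.3] w 0.244 q6 -1.48
t 11.12 pos [0.4795 0.124  0.1061] rv [ 1.7810e-01 -3.1342e+00 -1.1000e-03] F [ 0.2  0.8 -0.6] w 0.247 q6 -1.48
```

View pics/w12c.png

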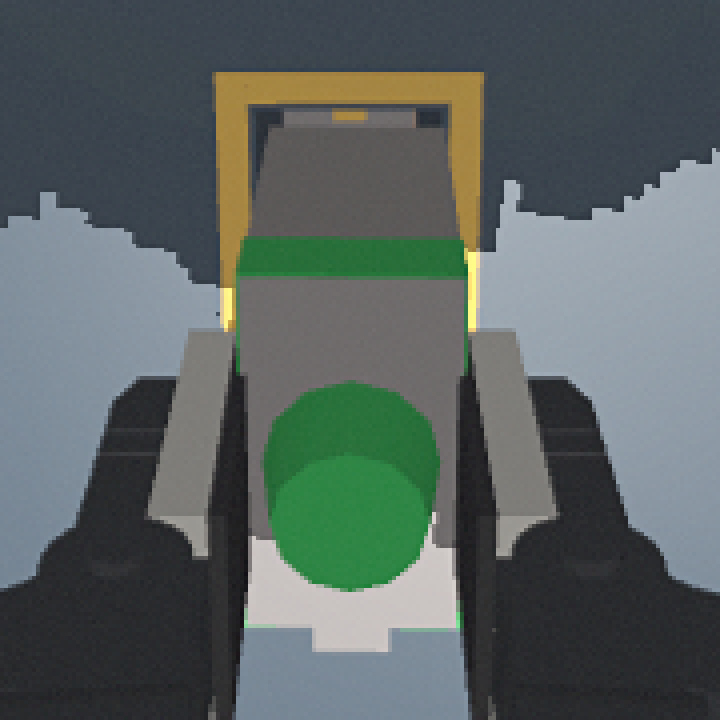

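Call:
{"name": "servo_tool", "arguments": {"plan": [[[0,0,0.15,0,0,0],[0,0,0.3,0,0,0],[0,0,0.45,0,0,0],[0,0,0.6,0,0,0],[0,0,0.75,0,0,0],[0,0,0.75,0,0,0]]]}}

```text
time: 11.62
tool_pos: [0.4793, 0.1239, 0.0981]
tcp_rot: [0.178, -3.134, -0.001]
wrist_force: [-0.1, -1.2, -1.5]
width: 0.246
```

Call:
{"name": "servo_tool", "arguments": {"plan": [[[0,0,0.15,0,0,0],[0,0,0.3,0,0,0],[0,0,0.45,0,0,0],[0,0,0.6,0,0,0],[0,0,0.6,0,0,0]]]}}

```text
time: 12.03
tool_pos: [0.4792, 0.1238, 0.0917]
tcp_rot: [0.178, -3.133, -0.001]
wrist_force: [-0.5, -0.2, -1.2]
width: 0.248
```

Call:
{"name": "servo_tool", "arguments": {"plan": [[[0,0,0.2,0,0,0],[0,0,0.4,0,0,0],[0,0,0.6,0,0,0],[0,0,0.8,0,0,0],[0,0,1.0,0,0,0],[0,0,1.2,0,0,0],[0,0,1.4,0,0,0],[0,0,1.55,0,0,0],[0,0,1.55,0,0,0]]]}}

```text
time: 12.78
tool_pos: [0.4788, 0.1238, 0.0757]
tcp_rot: [0.178, -3.133, -0.0]
wrist_force: [0.5, 0.1, -1.1]
width: 0.242
```

Run:
```python
from h import *
st()
```

```text
t 12.78 pos [0.4788 0.1238 0.0757] rv [ 1.7790e-01 -3.1328e+00 -4.0000e-04] F [ 0.5  0.1 -1.1] w 0.242 q6 -1.48
```

Deep in the bay without contact force; release, rise and look.

Call:
{"name": "servo_tool", "arguments": {"plan": [[[0,0,0,0,0,0],[0,0,0,0,0,0],[0,0,0,0,0,0],[0,0,0,0,0,0],[0,0,0,0,0,0]]], "claw": 4.5}}

```text
time: 13.2
tool_pos: [0.479, 0.1239, 0.076]
tcp_rot: [0.178, -3.133, -0.001]
wrist_force: [0.3, 0.2, -0.3]
width: 0.526
```

Call:
{"name": "servo_tool", "arguments": {"plan": [[[0,0,-1,0,0,0],[0,0,-3,0,0,0],[0,0,-5,0,0,0],[0,0,-7,0,0,0],[0,0,-8,0,0,0],[0,0,-8,0,0,0],[0,0,-8,0,0,0]]]}}

```text
time: 13.78
tool_pos: [0.4797, 0.124, 0.1567]
tcp_rot: [0.178, -3.135, -0.001]
wrist_force: [-0.3, -0.7, 0.9]
width: 0.531
```

Run:
```python
from h import *
st(); c=shot('wrist','w13.png'); im=c['color'][...,::-1]; hsv=cv2.cvtColor(im,cv2.COLOR_BGR2HSV)
m=cv2.inRange(hsv,(60,100,110),(85,255,255)); n,l,q,ce=cv2.connectedComponentsWithStats(m)
for i in range(1,n):
    if q[i,4]>80: print(q[i],ce[i],onz(c,*ce[i],.099))
cv2.imwrite('pics/w13c.png',cv2.resize(im[150:330,190:370],None,fx=4,fy=4,interpolation=cv2.INTER_NEAREST)); st()
```

```text
t 13.78 pos [0.4797 0.124  0.1567] rv [ 1.780e-01 -3.135e+00 -1.100e-03] F [-0.3 -0.7  0.9] w 0.531 q6 -1.48
[266 216  27  23 471] [278.49044586 226.85350318] [0.47890247 0.12355283 0.099     ]
t 13.83 pos [0.4788 0.1238 0.1555] rv [ 1.7800e-01 -3.1328e+00 -6.0000e-04] F [-0.3 -0.8 -0.6] w 0.528 q6 -1.48
```

View pics/w13c.png

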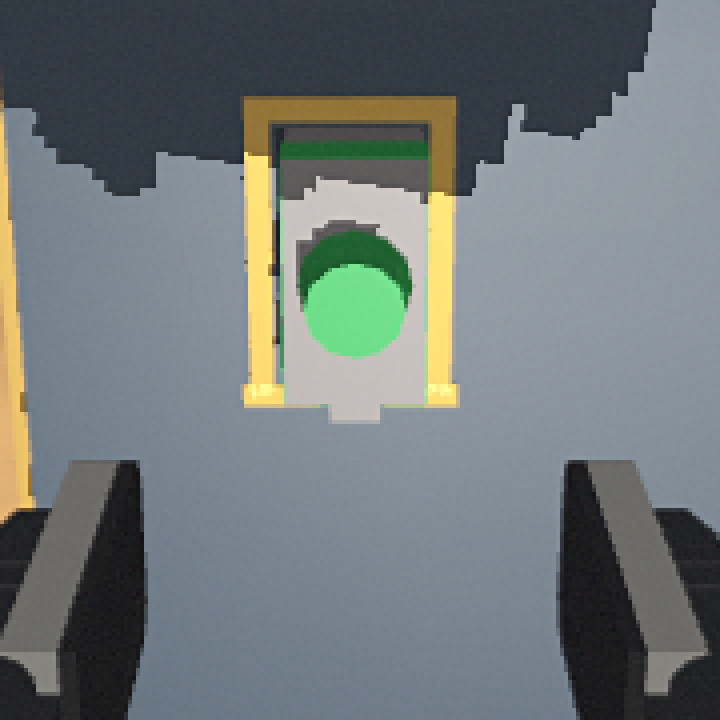

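Call:
{"name": "servo_tool", "arguments": {"plan": [[[0,0,0,0,0,0],[0,0,0,0,0,0],[0,0,0,0,0,0],[0,0,0,0,0,0],[0,0,0.5,0,0,0],[0,0,1.5,0,0,0],[0,0,2.7,0,0,0],[0,0,3.8,0,0,0],[0,0,4.6,0,0,0],[0,0,4.9,0,0,0],[0,0,4.9,0,0,0],[0,0,4.9,0,0,0]]], "claw": 0}}

```text
time: 14.83
tool_pos: [0.4785, 0.1238, 0.1062]
tcp_rot: [0.178, -3.132, -0.0]
wrist_force: [-0.1, -0.3, -0.6]
width: 0.001
```

Run:
```python
from h import *
st(); c=shot('wrist','w14.png'); im=c['color'][...,::-1]
cv2.imwrite('pics/w14c.png',cv2.resize(im[200:380,190:370],None,fx=4,fy=4,interpolation=cv2.INTER_NEAREST)); st()
```

```text
t 14.83 pos [0.4785 0.1238 0.1062] rv [ 1.7790e-01 -3.1321e+00 -4.0000e-04] F [-0.1 -0.3 -0.6] w 0.001 q6 -1.48
t 14.88 pos [0.479  0.1239 0.1067] rv [ 1.7800e-01 -3.1332e+00 -6.0000e-04] F [ 0.5 -0.3  0.2] w -0.002 q6 -1.48
```

View pics/w14c.png

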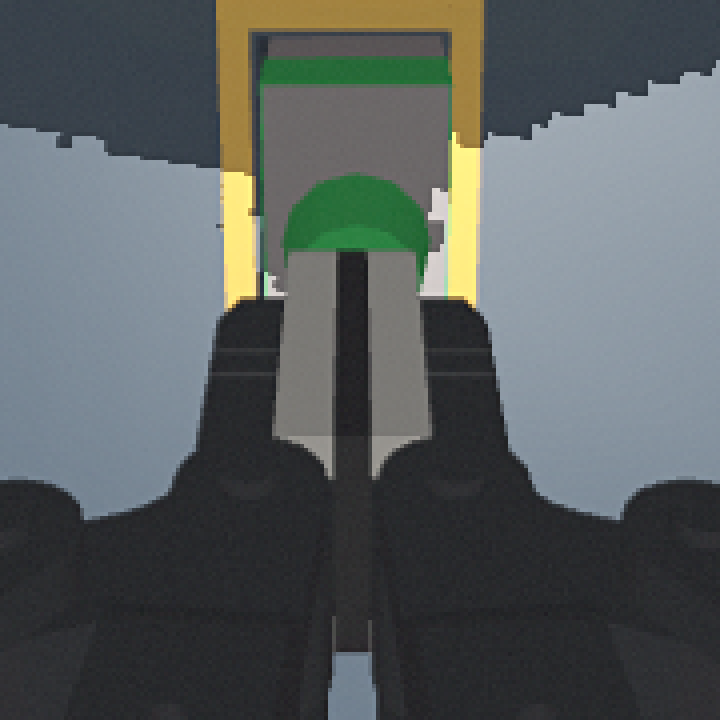

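Call:
{"name": "servo_tool", "arguments": {"plan": [[[0,0,0.15,0,0,0],[0,0,0.3,0,0,0],[0,0,0.45,0,0,0],[0,0,0.55,0,0,0],[0,0,0.63,0,0,0],[0,0,0.71,0,0,0],[0,0,0.79,0,0,0],[0,0,0.87,0,0,0],[0,0,0.95,0,0,0],[0,0,1.03,0,0,0],[0,0,1.11,0,0,0],[0,0,1.19,0,0,0],[0,0,1.27,0,0,0],[0,0,1.35,0,0,0]]]}}

```text
time: 16.05
tool_pos: [0.4791, 0.1239, 0.0933]
tcp_rot: [0.178, -3.133, -0.001]
wrist_force: [-0.2, 0.3, 4.0]
width: -0.0
```

Call:
{"name": "servo_tool", "arguments": {"plan": [[[0,0,0.08,0,0,0],[0,0,0.16,0,0,0],[0,0,0.24,0,0,0],[0,0,0.32,0,0,0],[0,0,0.4,0,0,0],[0,0,0.48,0,0,0],[0,0,0.56,0,0,0]]]}}

```text
time: 16.63
tool_pos: [0.4791, 0.1239, 0.0877]
tcp_rot: [0.178, -3.134, -0.001]
wrist_force: [-0.8, 0.4, 4.4]
width: -0.003
```

Call:
{"name": "servo_tool", "arguments": {"plan": [[[0,0,0.08,0,0,0],[0,0,0.16,0,0,0],[0,0,0.24,0,0,0],[0,0,0.32,0,0,0],[0,0,0.4,0,0,0]]]}}

```text
time: 17.05
tool_pos: [0.4792, 0.124, 0.0838]
tcp_rot: [0.178, -3.134, -0.001]
wrist_force: [-0.8, -0.0, 5.4]
width: -0.002
```

Call:
{"name": "servo_tool", "arguments": {"plan": [[[0,0,0.07,0,0,0],[0,0,0.14,0,0,0],[0,0,0.2,0,0,0]]]}}

```text
time: 17.3
tool_pos: [0.4793, 0.124, 0.0819]
tcp_rot: [0.178, -3.134, -0.001]
wrist_force: [-1.2, -0.6, 6.5]
width: 0.002
```

Call:
{"name": "servo_tool", "arguments": {"plan": [[[0,0,0.07,0,0,0],[0,0,0.14,0,0,0],[0,0,0.2,0,0,0]]]}}

```text
time: 17.55
tool_pos: [0.4793, 0.124, 0.0801]
tcp_rot: [0.178, -3.134, -0.001]
wrist_force: [-1.1, 0.4, 6.4]
width: -0.003
```

Run:
```python
from h import *
st()
```

```text
t 17.55 pos [0.4793 0.124  0.0801] rv [ 1.7810e-01 -3.1339e+00 -8.0000e-04] F [-1.1  0.4  6.4] w -0.003 q6 -1.48
```

Call:
{"name": "servo_tool", "arguments": {"plan": [[[0,0,0.06,0,0,0],[0,0,0.12,0,0,0],[0,0,0.15,0,0,0]]]}}

```text
time: 17.8
tool_pos: [0.4794, 0.124, 0.0789]
tcp_rot: [0.178, -3.134, -0.001]
wrist_force: [-1.6, -0.9, 7.7]
width: -0.002
```

Run:
```python
from h import *
st()
```

```text
t 17.8 pos [0.4794 0.124  0.0789] rv [ 1.780e-01 -3.134e+00 -9.000e-04] F [-1.6 -0.9  7.7] w -0.002 q6 -1.48
```

Call:
{"name": "servo_tool", "arguments": {"plan": [[[0,0,0.05,0,0,0],[0,0,0.1,0,0,0],[0,0,0.1,0,0,0]]]}}

```text
time: 18.05
tool_pos: [0.4798, 0.1241, 0.0788]
tcp_rot: [0.178, -3.134, -0.001]
wrist_force: [-2.9, -0.9, 10.6]
width: -0.001
```

Run:
```python
from h import *
st()
```

```text
t 18.05 pos [0.4798 0.1241 0.0788] rv [ 1.7820e-01 -3.1345e+00 -9.0000e-04] F [-2.9 -0.9 10.6] w -0.001 q6 -1.48
```

Call:
{"name": "servo_tool", "arguments": {"plan": [[[0,0,0.04,0,0,0],[0,0,0.04,0,0,0]]]}}

```text
time: 18.22
tool_pos: [0.4799, 0.1241, 0.0789]
tcp_rot: [0.178, -3.135, -0.001]
wrist_force: [-3.1, -0.2, 8.8]
width: -0.003
```

Call:
{"name": "servo_tool", "arguments": {"plan": [[[0,0,-0.1,0,0,0],[0,0,-0.3,0,0,0],[0,0,-0.6,0,0,0],[0,0,-1,0,0,0],[0,0,-2.5,0,0,0],[0,0,-5,0,0,0],[0,0,-8,0,0,0],[0,0,-11,0,0,0],[0,0,-14,0,0,0],[0,0,-16,0,0,0],[0,0,-16,0,0,0],[0,0,-16,0,0,0]]]}}

```text
time: 19.22
tool_pos: [0.4812, 0.1242, 0.2404]
tcp_rot: [-0.178, 3.135, 0.002]
wrist_force: [0.3, 0.2, -0.9]
width: 0.001
```

Run:
```python
from h import *
st(); c=shot('wrist','w15.png'); im=c['color'][...,::-1]
cv2.imwrite('pics/w15c.png',cv2.resize(im[110:260,200:360],None,fx=4,fy=4,interpolation=cv2.INTER_NEAREST))
c=shot('side','s3.png');cv2.imwrite('pics/s3c.png',cv2.resize(c['color'][150:300,170:360,::-1],None,fx=4,fy=4,interpolation=cv2.INTER_CUBIC)); st()
```

```text
t 19.22 pos [0.4812 0.1242 0.2404] rv [-1.782e-01  3.135e+00  1.700e-03] F [ 0.3  0.2 -0.9] w 0.001 q6 -1.48
t 19.32 pos [0.4793 0.1238 0.2375] rv [ 1.7810e-01 -3.1325e+00 -4.0000e-04] F [-0.8  0.3 -0.4] w 0.005 q6 -1.48
```

View pics/w15c.png

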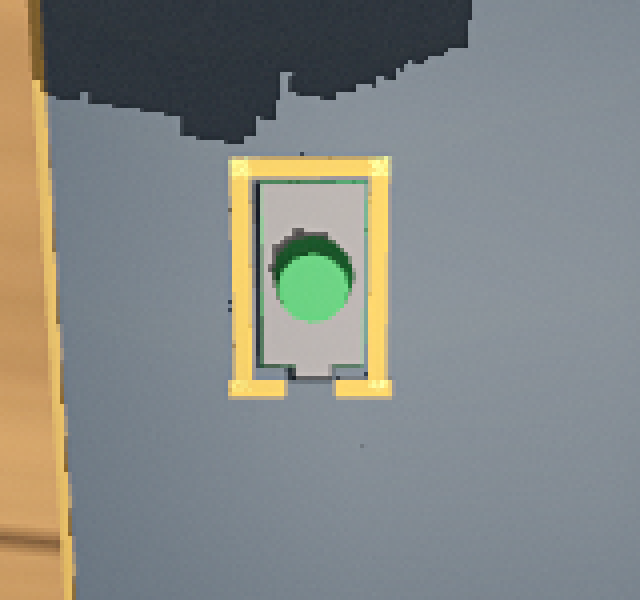

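View pics/s3c.png

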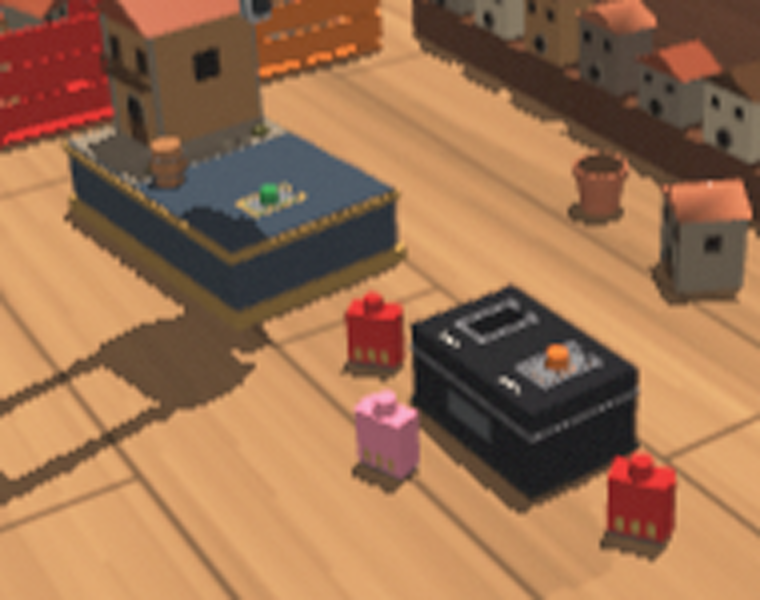

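Call:
{"name": "servo_tool", "arguments": {"plan": [[[0,0,0,0,0,0],[0,0,0,0,0,0],[0,0,0,0,0,0],[0,0,0,0,0,0],[0,0,0,0,0,0],[0,0,0,0,0,0]]]}}

```text
time: 19.82
tool_pos: [0.4793, 0.1238, 0.2372]
tcp_rot: [0.178, -3.132, -0.0]
wrist_force: [-1.1, 1.4, -0.2]
width: 0.001
```

Run:
```python
from h import *
st(); c=shot('wrist','w16.png'); im=c['color'][...,::-1]; hsv=cv2.cvtColor(im,cv2.COLOR_BGR2HSV)
m=cv2.inRange(hsv,(60,100,165),(85,255,255)); n,l,q,ce=cv2.connectedComponentsWithStats(m)
i=1+np.argmax(q[1:,4]); print(q[i],ce[i],'boss x at .083/.099',onz(c,*ce[i],.083),onz(c,*ce[i],.099))
from workcell import finish_job
if q[i,2]<=20: print(finish_job())
```

```text
t 19.82 pos [0.4793 0.1238 0.2372] rv [ 1.7800e-01 -3.1321e+00 -4.0000e-04] F [-1.1  1.4 -0.2] w 0.001 q6 -1.48
[270 178  18  17 228] [278.24561404 185.74561404] boss x at .083/.099 [0.47892717 0.12344499 0.083     ] [0.4747256  0.12292965 0.099     ]
the job is handed in; nothing more can be done
None
```

The green cartridge is now loaded and held in the plinth's battery bay, and I handed the job in at 19.8 s.

- **Release:** I pressed the green cartridge in the dock's bay 0 to its stop, with about 9 N, and the carriage lifted it. I gripped it by the body and drew it out.
- **Loading:** It went into the plinth bay with its key rib in the notch, and I felt no contact force on the way down. I let go, then pressed the boss slowly to the firm stop. The highest force I read was about 10.6 N, against the 20 N limit.
- **Last checks:** The cartridge stayed down level with the deck with only its boss above, and was still there about 1.3 s after I let go. The arm was clear, with the fingers about 15 cm above it. The side view showed the amber cartridge still in the dock, and the barrel, flowerpot, chapel and spare cartridges upright and apparently where they had been. I did not look at the well, brush and glue jar again, but the arm did not go near them.

**Disagreement:** camera estimates of the bay's position varied by 1–2 mm. I corrected 1.3 mm along x before inserting. No check failed.

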